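# Change the label roll on the unwind stand

## Task

The evidence-label stand has run out: take the empty cardboard core off its spindle and put it in the waste tray. Then take the taller of the two fresh label rolls and lower it onto the spindle, keeping hold of it until it is down rather than letting it drop, so that it sits upright and flat on the stand's platter; let go of it. Leave the shorter roll, the torch and the jar where they stand.

Things in the scene. Friction and masses are not known exactly. Their poses are not given: they have to be found in the camera images.
- stand: Label unwind stand, fixed to the bench. Grey rectangular plate 155 x 110 x 12 mm with a round aluminium platter (68 mm diameter, 4 mm thick, its top 16 mm above the bench) and an upright steel spindle. Origin: underside of the plate, on the spindle's axis; z up. The plate runs from x = -55 to +100 mm and y = -55 to +55 mm in its frame; two thin steel guide pins (8 mm diameter, tops 57 mm above the bench) stand at x = 85 mm, y = -30 and +30 mm.
- spindle_foot (a point): Point on the spindle's axis at the platter's top face, where a roll's underside comes to rest (16 mm above the bench). The spindle is 22 mm in diameter for 50 mm above this point, then tapers to 8 mm across at its top, 62 mm above this point.
- core: The empty cardboard core, an open tube 32 mm outer diameter, 26 mm bore, 50 mm tall, about 20 g. It starts upright on the spindle, loose, resting on the platter. Origin: centre of its lower end, z along its axis.
- core_mid (a point): Centre of the empty core, on its axis, half way along.
- tray: Waste tray, an open square grey plastic box, 150 x 150 mm outside, 60 mm tall, walls and floor 5 mm, fixed to the bench. Origin: centre of its underside, z up, sides along its own x and y.
- tall_roll: The taller fresh label roll, white paper on a cardboard core, standing upright on the bench: 58 mm outer diameter, 26 mm bore right through, 50 mm tall, about 0.11 kg, rigid. Origin: centre of its underside, z along its axis. This is the one to mount.
- short_roll: The shorter fresh label roll, a bystander: same diameters (58 mm outer, 26 mm bore) but 30 mm tall, about 0.07 kg, standing on the bench. Origin: centre of its underside.
- torch: Dark metal torch standing on its head, a bystander: 40 mm diameter at the foot, 28 mm above, 115 mm tall. Origin: centre of its underside.
- jar: Small closed glass jar, a bystander: 48 mm diameter, 60 mm tall. Origin: centre of its underside.
Not all that is in view belongs to the job. Leave any black or red look-alike of the stand alone.

How it is judged:
By the outcome, as a careful person would: the job done as asked, in the order asked, and still so for the second after the job is handed in, with the robot touching nothing.
It also fails if it takes over 67 s, if anything falls off the work surface, if the arm or the gripper's body presses on something with over 40 N, if the wrist force passes 120 N, or if a joint passes its speed limit or range.

## Robot

A 6-joint arm with a two-finger parallel gripper is mounted at the origin on the work surface. World frame = base frame: x ahead of the robot, y to its left, z up, the work surface at z = 0. Lengths are in m, angles in rad, forces in N, time in s.
With the tool pointing down it reaches from about 0.35 to 0.775 m from the base axis. Payload 7.3 kg.
Tool frame: the origin (TCP) lies on the centre line of the jaws, within the pads' length; the fingertips stand 17 mm ahead of it and the grasp point (between the pads) lies 2 mm behind it (robot.tcp_to_tips is the distance from the TCP to the fingertips, in m); z points along the fingers, y is the line along which they close (so a half turn about z gives the same grasp; the last joint's range is limited). The gripper opens to 92 mm and grips with 3 to 60 N. Pads are 19 mm wide; open, the fingers measure 130 mm over their backs; the gripper's body (75 mm by 190 mm) begins 47 mm behind the grasp point.
Start: joints at [-1.336, 0.342, 1.524, -0, 1.275, -0.146], TCP at [0.195, -0.487, 0.22] pointing down, gripper open.
Joint ranges: [-2.53, 2.53], [-0.77, 2.02], [0.04, 2.7], [-1, 4.14], [0.28, 2.66], [-3.11, 3.11]. Speed limits (rad/s): [2.57, 2.57, 3.14, 3.14, 3.14, 3.14].

## Interface

Orientations are given as [roll, pitch, yaw] about the fixed x, y, z axes, in that order (R = Rz(yaw) Ry(pitch) Rx(roll)).
In Python, from cell import robot gives the robot as it stands. The module is installed in compiled form; this text tells all that it offers.
- The arm moves only by the tool carry_out, never from a script. Its argument "commands" is a list of rows, each a list of 3 entries, a list of its own where there are three numbers: the shift along the tool's x, y, z in m, then the turn about the tool's z in rad, then the opening, from 0 (shut) to 1 (fully open). In form: [[[dx, dy, dz], yaw, claw], ...]. A call has 1 to 20 rows; each row shifts and turns the commanded pose from where the row before left it, along the tool's axes as they then stand; what a row does not reach is not made up. A row lasts 1/8 s, in which the tool goes at most 62.5 mm and 10.7 degrees, less where a joint would pass 70% of its speed; a pose out of reach is approached as far as the arm can. A call is refused whole if a number of a shift passes 0.0625 or a number of a turn 0.188, either way. A call with a gripper value outside its range is refused whole. The fingers move at their own pace and stop on an object; "newtons" is the grip in N (left out, the last holds). Time passes only in rows, so rows that do not move let the fingers close. It gives the time, the measured TCP pose, the force, the opening and the grip force at its end, in the units of the state.
- robot.observe(): the state, without advancing time (a new reading comes with each control period).
- robot.read_camera(name): name is "side" or "top"; returns a dict with "pixels" (480x640x3 uint8, red, green, blue), "fx", "fy", "cx", "cy" (pixels), "k1" (the pictures are not rectified: a ray, as slopes to the right and down, at radius r is drawn at 1 + k1 r^2 times it, then the intrinsics apply), "view" (4x4, takes a point from world to camera coordinates). Camera axes: x right, y up, looking along -z (the intrinsics and any distortion apply to the point x, -y, -z); pixel columns grow to the right and rows downward; lengths in m; the calibration is good to about 2 mm. A picture is of the moment at which its call begins. There is no depth.
- robot.hand_in(): hands the job in; it is judged then, once.
Trained networks look in a picture, given as the dict that the camera call returned (one of the last four; its "shot" number tells which), for a name from the list of things; names that differ only in an ending like _2 or _b are one class to them, and where a whole thing is asked for, a point or a joint stands for the part that bears it (a point fixed in the world has none). Each returns a list of dicts, best first, with "p" (0 to 1); they miss things now and then, are a little off and sometimes report something else, mostly with a low value. They report only what shows in the picture. A call takes as long as a camera call. They do not tell look-alikes from the thing itself.
- robot.find_in(picture, name): "at" ([column, row] in pixels, amid what is visible of it).
- robot.tip_of(picture, name): "at" ([column, row] in pixels: a listed point, or the origin of a listed thing).
The state is a dict: "time": time; "qpos": joint angles; "qvel": joint speeds; "joint_efforts": joint torques, N m; "tool_pos": TCP position; "tool_rot": TCP orientation; "contact_force": force on the tool from outside, world axes, zero at the start; "torque": the same for the moment, N m; "opening": finger opening in m; "grip_force": force on a finger pad.
Only numpy, scipy, OpenCV 4.12 (cv2) and the standard library are available. Lean on these libraries where they do the work, as an engineer would, in place of code of your own. Each camera call takes 0.05 s, during which the arm holds its last target. There are 200 camera calls.

## Working session

There is one attempt and no reset: what is moved stays moved. The work goes in short steps, Python scripts to look and compute and a tool call to move; the robot and the scene stay as the last step left them, time stands still between calls to the robot, and variables do not carry over. Pictures are saved under pics/ and viewed, at most 10 in all, crops included, and the job is handed in when it is done.

Besides the shell and the picture viewer there is one more tool, called after "Call:" as name([rows], argument=value, ...), one row to a line, values as JSON. carry_out: Moves the arm, as the interface text tells. Its arguments: {"type":"object","properties":{"commands":{"type":"array"},"newtons":{"type":"number"}},"required":["commands"]}

```bash
mkdir -p pics; cat > h.py <<'E'
import numpy as np, cv2
from cell import robot
from scipy.optimize import least_squares
def proj(c,P):
    V=np.array(c["view"]);p=V[:3,:3]@np.asarray(P,float)+V[:3,3]
    s=np.array([p[0],-p[1]])/-p[2]; s=s*(1+c["k1"]*(s@s))
    return np.array([c["fx"]*s[0]+c["cx"],c["fy"]*s[1]+c["cy"]])
def tri(obs):  # [(cam,px)]
    return least_squares(lambda P:np.concatenate([proj(c,P)-u for c,u in obs]),[0.5,0,0.05])
def onz(c,u,z):
    return np.append(least_squares(lambda p:proj(c,[p[0],p[1],z])-u,[0.5,0]).x,z)
E
python3 - <<'E'
from h import *
C={n:robot.read_camera(n) for n in("side","top")}
for n,c in C.items(): cv2.imwrite(f"pics/{n}0.png",c["pixels"][:,:,::-1])
for t in["stand","spindle_foot","core","core_mid","tray","tall_roll","short_roll","torch","jar"]:
    for n,c in C.items():
        print(t,n,"tip",[(np.round(d["at"]).tolist(),round(d["p"],2)) for d in robot.tip_of(c,t)[:3]],"find",[(np.round(d["at"]).tolist(),round(d["p"],2)) for d in robot.find_in(c,t)[:3]])
print(robot.observe())
E
```

```text
stand side tip [([354.0, 427.0], 0.91), ([301.0, 264.0], 0.88), ([247.0, 219.0], 0.72)] find [([338.0, 427.0], 0.89), ([287.0, 261.0], 0.69), ([95.0, 309.0], 0.63)]
stand top tip [([163.0, 151.0], 0.87), ([220.0, 360.0], 0.86), ([313.0, 215.0], 0.78)] find [([215.0, 353.0], 0.92), ([158.0, 142.0], 0.81), ([309.0, 205.0], 0.7)]
spindle_foot side tip [([358.0, 417.0], 0.67), ([106.0, 307.0], 0.59)] find [([95.0, 311.0], 0.83), ([286.0, 261.0], 0.65), ([341.0, 424.0], 0.63)]
spindle_foot top tip [([311.0, 214.0], 0.82), ([216.0, 368.0], 0.67), ([162.0, 146.0], 0.66)] find [([209.0, 358.0], 0.82), ([160.0, 138.0], 0.72), ([306.0, 208.0], 0.57)]
core side tip [([298.0, 256.0], 0.74), ([421.0, 237.0], 0.27)] find [([297.0, 248.0], 0.74), ([419.0, 226.0], 0.62)]
core top tip [([312.0, 216.0], 0.64), ([206.0, 236.0], 0.39)] find [([313.0, 210.0], 0.65)]
core_mid side tip [([298.0, 246.0], 0.92)] find [([299.0, 248.0], 0.75)]
core_mid top tip [([311.0, 216.0], 0.63)] find []
tray side tip [([225.0, 336.0], 0.69)] find [([223.0, 325.0], 0.94)]
tray top tip [([207.0, 239.0], 0.65)] find [([206.
[... 592 characters left out ...]
28.0, 120.0], 0.92)]
{'time': 1.9, 'qpos': array([-1.33597694e+00,  3.41985896e-01,  1.52406011e+00, -2.04354734e-05,
        1.27543567e+00, -1.46018159e-01]), 'qvel': array([ 0.00119083, -0.00062615,  0.00041392, -0.00031174,  0.00079918,
       -0.00055438]), 'joint_efforts': array([-1.65062494e-03, -4.31129551e+01, -2.44478327e+01,  7.16414885e-02,
        4.82601800e-02, -3.45469948e-05]), 'tool_pos': array([ 0.19515353, -0.48740901,  0.22016178]), 'tool_rot': array([3.14148570e+00, 3.54910539e-05, 3.80843496e-01]), 'contact_force': array([ 0.1636745 ,  0.09435735, -0.35489138]), 'torque': array([ 0.01617371, -0.03297635,  0.01861159]), 'grip_force': 0.0, 'opening': 0.09170926113115956}
```

View pics/side0.png

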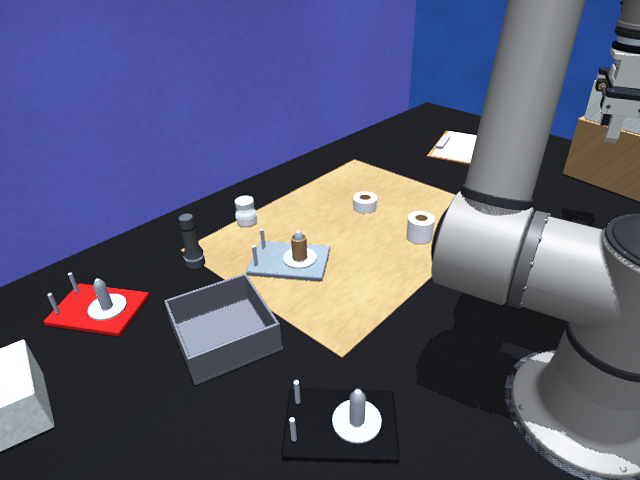

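View pics/top0.png

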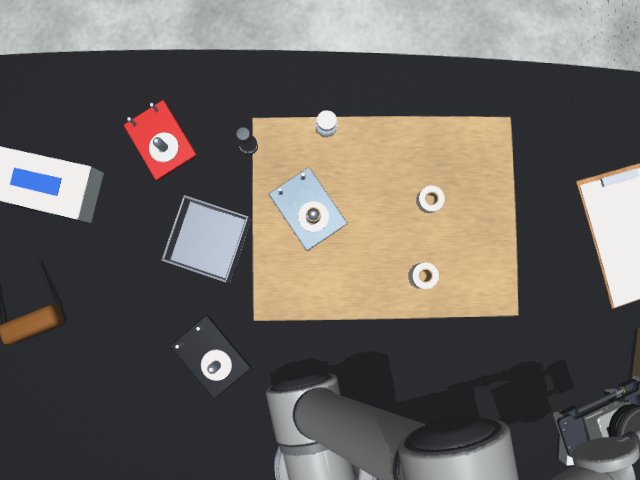

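The pictures show three stands. In the top view they are grey with the core at (313,215), red at (163,150) and black at (217,365); I choose the grey one. There are two rolls: side (421,228)/top (425,275) looks tall, and side (365,203)/top (431,198) looks short. I'll check that choice with a crop and triangulate.

```bash
python3 - <<'E'
from h import *
C={n:robot.read_camera(n) for n in("side","top")}
S,T=C["side"],C["top"]
def near(c,f,n,u):
    L=[d for d in f(c,n) if np.hypot(*(np.array(d["at"])-u))<25]
    return np.array(L[0]["at"]) if L else None
for n,s,t in[("core_mid",(298,246),(312,215)),("core",(298,256),(312,215)),("stand",(301,264),(313,215)),("tray",(225,336),(207,239)),("tall_roll",(421,237),(425,274)),("short_roll",(365,207),(430,200)),("torch",(195,264),(249,148)),("jar",(248,222),(326,126))]:
    a=near(S,robot.tip_of,n,s);b=near(T,robot.tip_of,n,t)
    if a is None or b is None: print(n,a,b);continue
    r=tri([(S,a),(T,b)]);print(n,np.round(r.x,4),"res",np.round(np.sqrt(2*r.cost),1))
a=S["pixels"][180:290,230:450,::-1];b=T["pixels"][160:300,260:460,::-1]
a=cv2.resize(a,(792,396),interpolation=cv2.INTER_CUBIC);b=cv2.resize(b,(800,560),interpolation=cv2.INTER_CUBIC)
cv2.imwrite("pics/sc.png",a);cv2.imwrite("pics/tc.png",b)
# top-view blobs: white in T
hsv=cv2.cvtColor(T["pixels"],cv2.COLOR_RGB2HSV)
m=((hsv[...,1]<40)&(hsv[...,2]>185)).astype(np.uint8)
n,l,st,ce=cv2.connectedComponentsWithStats(m)
for i in range(1,n):
    x,y,w,h,A=st[i]
    if A>80 and 260<ce[i][0]<460 and 150<ce[i][1]<310:
        k=cv2.findContours((l==i).astype(np.uint8),cv2.RETR_EXTERNAL,cv2.CHAIN_APPROX_NONE)[0][0]
        print("blob",st[i],ce[i].round(1),"ell",cv2.fitEllipse(k), [onz(T,np.array(cv2.fitEllipse(k)[0]),z).round(4) for z in(.016,.03,.05)])
E
```

```text
core_mid [0.5611 0.0424 0.0383] res 0.1
core [0.5678 0.0417 0.0169] res 1.4
stand [0.5673 0.0435 0.003 ] res 0.0
tray [0.5055 0.2787 0.0022] res 1.5
tall_roll None [423. 275.]
short_roll [ 0.6087 -0.2186  0.0021] res 0.6
torch [ 0.7204  0.1971 -0.0028] res 0.3
jar [ 0.7711  0.0125 -0.0018] res 1.4
blob [419 185  26  26 370] [431.5 198. ] ell ((431.47747802734375, 197.9503173828125), (24.529836654663086, 24.982175827026367), 128.70240783691406) [array([ 0.6117, -0.2215,  0.016 ]), array([ 0.6097, -0.2187,  0.03  ]), array([ 0.6068, -0.2147,  0.05  ])]
blob [297 201  47  38 798] [317.4 219.1] ell ((318.0394592285156, 218.80833435058594), (31.873971939086914, 43.92820739746094), 111.82011413574219) [array([0.5578, 0.0313, 0.016 ]), array([0.5564, 0.0313, 0.03  ]), array([0.5544, 0.0313, 0.05  ])]
blob [413 262  26  27 390] [425.3 275.4] ell ((425.321044921875, 275.3799743652344), (25.294727325439453, 25.719810485839844), 168.8674774169922) [array([ 0.4382, -0.2099,  0.016 ]), array([ 0.4382, -0.2072,  0.03  ]), array([ 0.4381, -0.2033,  0.05  ])]
```

View pics/sc.png

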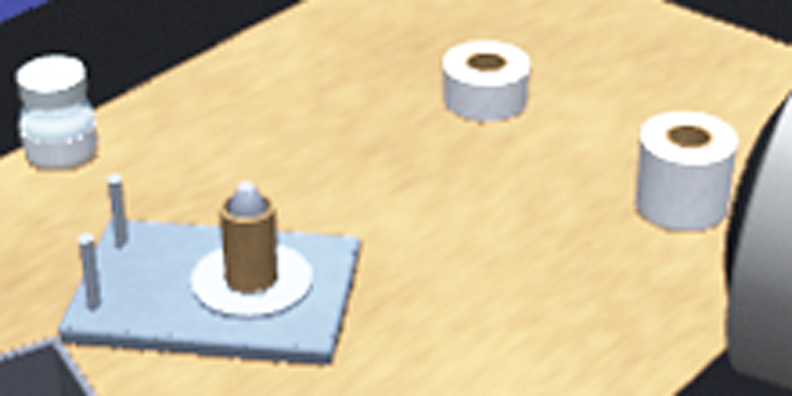

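View pics/tc.png

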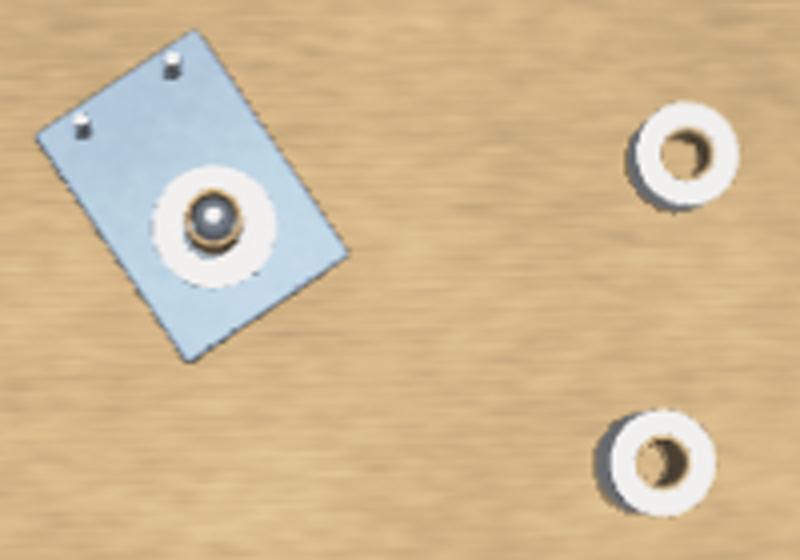

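The crops confirm the choice. The grey stand has the core at side crop (248,250), and the tall roll is at side crop (688,170), about 50 mm tall against about 30 mm for the one at (486,80). Next I'll refine the positions.

```bash
python3 - <<'E'
from h import *
S,T=[robot.read_camera(n) for n in("side","top")]
s=lambda x,y:np.array([230+x/3.6,180+y/3.6]);t=lambda x,y:np.array([260+x/4,160+y/4])
R={}
for n,a,b in[("tall_top",s(688,138),t(663,462)),("short_top",s(486,65),t(687,155)),("platter",s(252,279),t(214,227)),("spindle_top",s(246,184),t(212,213)),
  ("pinA",s(115,179),t(172,59)),("pinB",s(86,239),t(83,119)),("coretop",s(248,204),t(213,219))]:
    r=tri([(S,a),(T,b)]);R[n]=r.x;print(n,r.x.round(4),"res",np.sqrt(2*r.cost).round(1))
for n,u,z in(("platter",t(214,227),.016),("pinA",t(172,59),.057),("pinB",t(83,119),.057),("tall",t(663,462),.05),("coretop",t(213,219),.066)): print(n,"top@z",onz(T,u,z).round(4))
d=(R["pinA"]+R["pinB"])/2-R["platter"];print("stand x dir",np.arctan2(d[1],d[0]),np.hypot(*d[:2]))
# tray corners at rim (view top0): approx px
for u in[(185,196),(247,215),(228,281),(162,261)]: print("trayrim",onz(T,np.array(u),.06).round(3))
E
```

```text
tall_top [ 0.4386 -0.2049  0.0441] res 0.6
short_top [ 0.6097 -0.2201  0.0232] res 0.7
platter [0.5633 0.0422 0.0105] res 0.6
spindle_top [0.5635 0.0426 0.0759] res 0.3
pinA [0.6498 0.0671 0.0528] res 0.6
pinB [0.6164 0.1149 0.0511] res 1.0
coretop [0.5622 0.0425 0.0631] res 0.7
platter top@z [0.5621 0.0415 0.016 ]
pinA top@z [0.6484 0.0663 0.057 ]
pinB top@z [0.6145 0.1133 0.057 ]
tall top@z [ 0.4378 -0.2043  0.05  ]
coretop top@z [0.5612 0.0418 0.066 ]
stand x dir 0.609912824179569 0.08512300984915373
trayrim [0.596 0.321 0.06 ]
trayrim [0.558 0.184 0.06 ]
trayrim [0.415 0.22  0.06 ]
trayrim [0.454 0.365 0.06 ]
```

Call:
carry_out([
  [[0, 0, 0], -0.115, 0.8],
  [[0, 0, 0], -0.114, 0.8],
  [[0.043, -0.016, 0], 0, 0.8],
  [[0.043, -0.016, 0], 0, 0.8],
  [[0.043, -0.016, 0], 0, 0.8],
  [[0.043, -0.016, 0], 0, 0.8],
  [[0.043, -0.016, 0], 0, 0.8],
  [[0.043, -0.016, 0], 0, 0.8],
  [[0.043, -0.016, 0], 0, 0.8],
  [[0.043, -0.016, 0], 0, 0.8],
  [[0.043, -0.016, 0], 0, 0.8],
  [[0.043, -0.016, 0], 0, 0.8],
  [[0.043, -0.016, 0], 0, 0.8],
  [[0.043, -0.016, 0], 0, 0.8],
  [[0.043, -0.016, 0], 0, 0.8],
  [[0.043, -0.016, 0], 0, 0.8],
  [[0, 0, 0], 0, 0.8],
  [[0, 0, 0], 0, 0.8],
], newtons=10)

```text
time: 5.15
tool_pos: [0.5599, 0.0407, 0.2198]
tool_rot: [-3.141, 0.001, 0.61]
contact_force: [0.8, 0.3, 0.0]
opening: 0.0735
grip_force: 0.0
```

Call:
carry_out([
  [[0.0024, 0, 0.04], 0, 0.8],
  [[0, 0, 0.04], 0, 0.8],
  [[0, 0, 0.04], 0, 0.8],
  [[0, 0, 0.03], 0, 0.8],
  [[0, 0, 0.022], 0, 0.8],
  [[0, 0, 0], 0, 0.8],
  [[0, 0, 0], 0, 0.8],
])

```text
time: 6.02
tool_pos: [0.5628, 0.0416, 0.0493]
tool_rot: [3.14, -0.001, 0.609]
contact_force: [-0.4, -0.5, -0.2]
opening: 0.0737
grip_force: 0.0
```

```bash
python3 - <<'E'
from h import *
S,T=[robot.read_camera(n) for n in("side","top")]
a=cv2.resize(S["pixels"][170:290,230:370,::-1],(700,600),interpolation=cv2.INTER_CUBIC)
cv2.imwrite("pics/g1.png",a)
E
```

```text
(no output)
```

View pics/g1.png

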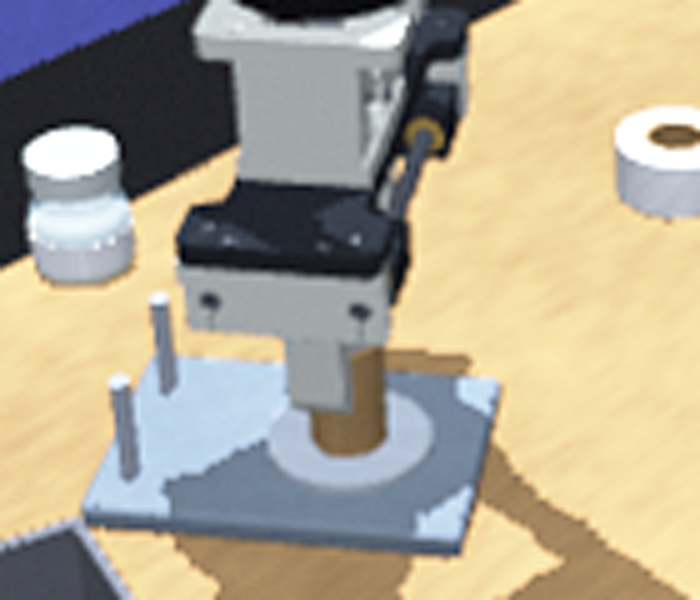

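The fingers straddle the core at crop (348,400), with the near finger at (320,380). I'll check where that finger should appear if the core is centred.

```bash
python3 - <<'E'
from h import *
S=robot.read_camera("side");o=robot.observe();p=np.array(o["tool_pos"]);y=o["tool_rot"][2]
ty=np.array([np.sin(y),-np.cos(y),0]);tx=np.array([np.cos(y),np.sin(y),0])
z=p[2]-.017
f=lambda P:((proj(S,P)-[230,170])*5).round(0)
for n,P in(("tip-y",p-ty*.037),("tip+y",p+ty*.037),("tip+y pads",p+ty*.055)):
    for w in(-.0095,.0095):
        q=P+tx*w;q[2]=z;print(n,w,f(q))
for w in(-.0095,.0095):
    q=p-ty*.055+tx*w;q[2]=z;print("back-y",w,f(q))
q=p.copy();q[2]=.016;print("core base if at tcp",f(q)); 
E
```

```text
tip-y -0.0095 [354. 451.]
tip-y 0.0095 [307. 447.]
tip+y -0.0095 [390. 345.]
tip+y 0.0095 [346. 342.]
tip+y pads -0.0095 [398. 322.]
tip+y pads 0.0095 [355. 318.]
back-y -0.0095 [345. 479.]
back-y 0.0095 [297. 475.]
core base if at tcp [352. 427.]
```

```bash
python3 - <<'E'
from h import *
S=robot.read_camera("side");T=robot.read_camera("top");print(robot.tcp_to_tips)
y=.381;ty=np.array([np.sin(y),-np.cos(y),0]);p=np.array([.195,-.487,.203])
for k in(-.065,-.046,.046,.065): print("start",k,proj(S,p+ty*k).round(1))
a=cv2.imread("pics/side0.png")[30:180,560:640]
b=T["pixels"][130:280,240:400,::-1]
cv2.imwrite("pics/chk.png",np.hstack([cv2.resize(a,(300,562)),cv2.resize(b,(500,469)) if 0 else cv2.resize(b,(500,562))]))
o=robot.observe();p=np.array(o["tool_pos"]);print(p,proj(T,p))
E
```

```text
0.017
start -0.065 [606.4 154.5]
start -0.046 [605.6 150.8]
start 0.046 [601.9 134.4]
start 0.065 [601.2 131.3]
[0.5627936  0.04227489 0.04900785] [313.08173942 214.83764731]
```

View pics/chk.png

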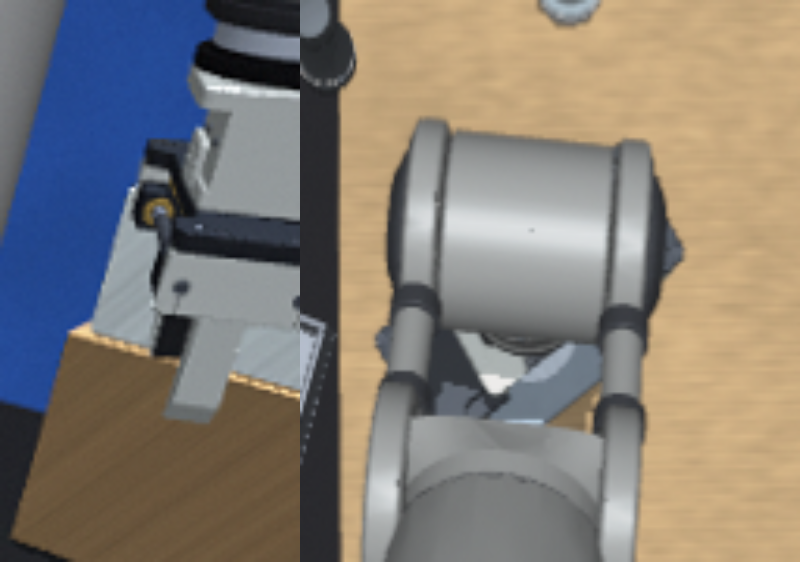

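```bash
python3 - <<'E'
from h import *
S=robot.read_camera("side");o=robot.observe();p=np.array(o["tool_pos"]);y=o["tool_rot"][2]
print(S["k1"],S["fx"],S["cx"],S["cy"]);V=np.array(S["view"]);print("cam pos",(-V[:3,:3].T@V[:3,3]).round(3))
ty=np.array([np.sin(y),-np.cos(y),0]);tx=np.array([np.cos(y),np.sin(y),0])
f=lambda P:((proj(S,P)-[230,170])*5).round(0)
for d in(-.095,-.0375):
  for w in(-.0375,.0375,-.095,.095):
    q=p+ty*d+tx*w;q[2]=p[2]+.049;print("body",d,w,f(q))
# tip solve: lower edge corners seen at (290,402),(345,408) crop
for u in((290,402),(345,408)):
  for z in(.016,.032,.05,.06):
    P=onz(S,np.array([230+u[0]/5,170+u[1]/5]),z);d=P-p;print(u,z,"tool x,y",(d@tx).round(3),(d@ty).round(3))
E
```

```text
-0.057770362944184056 467.67458654036244 323.1148343852369 239.09638968561018
cam pos [-0.02   0.553  0.587]
body -0.095 -0.0375 [389. 409.]
body -0.095 0.0375 [185. 392.]
body -0.095 -0.095 [550. 422.]
body -0.095 0.095 [ 33. 380.]
body -0.0375 -0.0375 [419. 319.]
body -0.0375 0.0375 [225. 305.]
body -0.0375 -0.095 [571. 331.]
body -0.0375 0.095 [ 80. 294.]
(290, 402) 0.016 tool x,y 0.029 0.014
(290, 402) 0.032 tool x,y 0.023 -0.007
(290, 402) 0.05 tool x,y 0.017 -0.031
(290, 402) 0.06 tool x,y 0.013 -0.045
(345, 408) 0.016 tool x,y 0.006 0.013
(345, 408) 0.032 tool x,y 0.0 -0.008
(345, 408) 0.05 tool x,y -0.006 -0.033
(345, 408) 0.06 tool x,y -0.009 -0.046
```

The whole gripper appears about 25 mm higher in the side view than its reported pose predicts. Going 10 mm lower is safe under either reading, so I'll do that, close, and check the opening.

Call:
carry_out([
  [[0, 0, 0.005], 0, 0.8],
  [[0, 0, 0.005], 0, 0.8],
  [[0, 0, 0], 0, 0.8],
  [[0, 0, 0], 0, 0.3],
  [[0, 0, 0], 0, 0.2],
  [[0, 0, 0], 0, 0.2],
  [[0, 0, 0], 0, 0.2],
  [[0, 0, 0], 0, 0.2],
], newtons=8)

```text
time: 7.32
tool_pos: [0.5624, 0.0424, 0.0382]
tool_rot: [3.141, -0.0, 0.61]
contact_force: [0.2, -0.4, 0.2]
opening: 0.0324
grip_force: 8.0
```

```bash
python3 - <<'E'
from h import *
S=robot.read_camera("side");o=robot.observe();print(o["tool_pos"],o["qpos"])
a=cv2.resize(S["pixels"][170:290,230:370,::-1],(700,600),interpolation=cv2.INTER_CUBIC)
cv2.imwrite("pics/g2.png",a)
E
```

```text
[0.56236705 0.04234823 0.03815247] [-6.06839407e-02  6.14104530e-01  1.63268266e+00 -9.48262532e-05
  8.94651227e-01  9.00395504e-01]
```

View pics/g2.png

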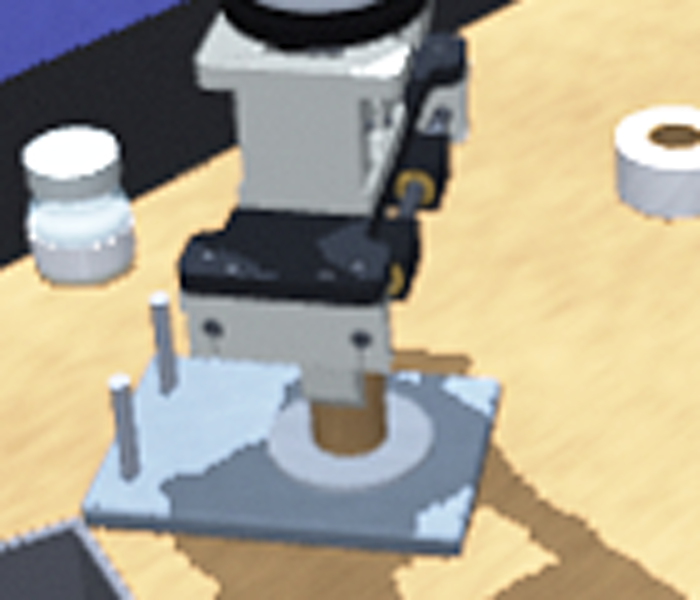

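The core is held: opening 32.4 mm, fingertip at crop (330,403), core foot at (348,455). The pads hold its upper ~20 mm, and the spindle top is clear of the body. Next I lift it and carry it to the tray.

Call:
carry_out([
  [[0, 0, -0.01], 0, 0.2],
  [[0, 0, -0.02], 0, 0.2],
  [[0, 0, -0.03], 0, 0.2],
  [[0, 0, -0.03], 0, 0.2],
  [[0, 0, -0.02], 0, 0.2],
  [[0.014, -0.037, 0], 0, 0.2],
  [[0.014, -0.037, 0], 0, 0.2],
  [[0.014, -0.037, 0], 0, 0.2],
  [[0.014, -0.037, 0], 0, 0.2],
  [[0.014, -0.037, 0], 0, 0.2],
  [[0.015, -0.035, 0], 0, 0.2],
  [[0, 0, 0], 0, 0.2],
  [[0, 0, 0], 0, 0.2],
])

```text
time: 9.0
tool_pos: [0.5061, 0.271, 0.1484]
tool_rot: [3.141, -0.0, 0.61]
contact_force: [-0.3, -0.4, -0.5]
opening: 0.032
grip_force: 8.0
```

```bash
python3 - <<'E'
from h import *
S=robot.read_camera("side");T=robot.read_camera("top")
a=cv2.resize(S["pixels"][180:400,140:360,::-1],(400,400),interpolation=cv2.INTER_CUBIC)
b=cv2.resize(T["pixels"][150:310,140:300,::-1],(400,400),interpolation=cv2.INTER_CUBIC)
cv2.imwrite("pics/t1.png",np.hstack([a,b]))
o=robot.observe();p=np.array(o["tool_pos"])
q=p.copy();q[2]=.116;print(p,"core bottom pred side",(proj(S,q)-[140,180])*400/220)
for n in("core","core_mid"): print(n,[((np.array(d["at"])-[140,180])*400/220,d["p"]) for d in robot.tip_of(S,n)[:2]])
E
```

```text
[0.50634195 0.27038808 0.14828299] core bottom pred side [140.06989051 185.70584338]
core [(array([130.72727273, 179.27272727]), 0.96), (array([101.81818182, 156.72727273]), 0.67)]
core_mid [(array([123.09090909, 152.54545455]), 0.83)]
```

View pics/t1.png

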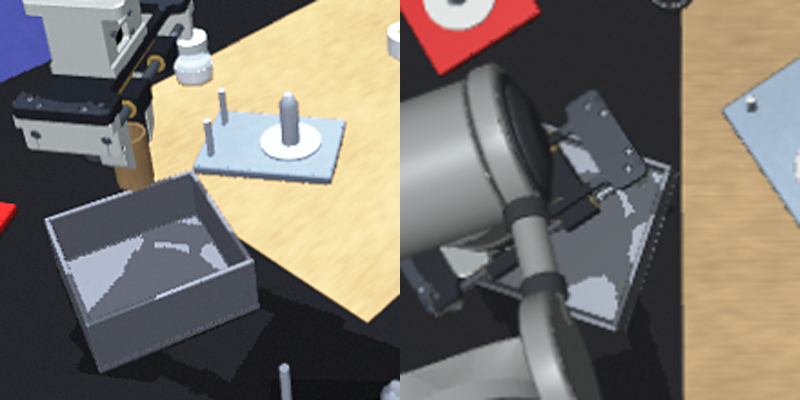

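The core hangs over the tray. Its lower end in the side view is at crop (135,187), where predicted, and the spindle at (290,120) is bare. Now lower and release it.

Call:
carry_out([
  [[0, 0, 0.03], 0, 0.2],
  [[0, 0, 0.03], 0, 0.2],
  [[0, 0, 0.025], 0, 0.2],
  [[0, 0, 0.015], 0, 0.2],
  [[0, 0, 0.007], 0, 0.2],
  [[0, 0, 0], 0, 0.2],
  [[0, 0, 0], 0, 0.45],
  [[0, 0, 0], 0, 0.55],
  [[0, 0, 0], 0, 0.55],
  [[0, 0, -0.03], 0, 0.55],
  [[0, 0, -0.05], 0, 0.55],
  [[0, 0, -0.05], 0, 0.55],
  [[0, 0, 0], 0, 1],
  [[0, 0, 0], 0, 1],
])

```text
time: 10.95
tool_pos: [0.5056, 0.2713, 0.1707]
tool_rot: [-3.142, 0.001, 0.61]
contact_force: [-0.3, -0.3, -1.8]
opening: 0.0659
grip_force: 0.0
```

Call:
carry_out([
  [[-0.033, 0.035, 0], 0, 1],
  [[-0.033, 0.035, 0], 0, 1],
  [[-0.033, 0.035, 0], 0, 1],
  [[-0.033, 0.035, 0], 0, 1],
  [[-0.033, 0.035, 0], 0, 1],
  [[-0.033, 0.035, 0], 0, 1],
  [[-0.033, 0.035, 0], 0, 1],
  [[-0.033, 0.035, 0], 0, 1],
  [[-0.033, 0.035, 0], 0, 1],
  [[-0.031, 0.036, 0], 0, 1],
  [[0, 0, 0], 0, 1],
  [[0, 0, 0], 0, 1],
])

```text
time: 12.45
tool_pos: [0.4374, -0.2034, 0.1699]
tool_rot: [-3.139, 0.001, 0.609]
contact_force: [-0.6, -0.1, 0.8]
opening: 0.0914
grip_force: 0.0
```

```bash
python3 - <<'E'
from h import *
S=robot.read_camera("side");T=robot.read_camera("top")
for n,c in(("side",S),("top",T)): print(n,"core",[(np.round(d["at"]).tolist(),round(d["p"],2)) for d in robot.find_in(c,"core")[:3]])
a=cv2.resize(S["pixels"][250:400,150:300,::-1],(400,400),interpolation=cv2.INTER_CUBIC)
b=cv2.resize(S["pixels"][140:290,340:490,::-1],(400,400),interpolation=cv2.INTER_CUBIC)
cv2.imwrite("pics/t2.png",np.hstack([a,b]))
E
```

```text
side core [([218.0, 320.0], 0.93)]
top core [([203.0, 241.0], 0.73)]
```

View pics/t2.png

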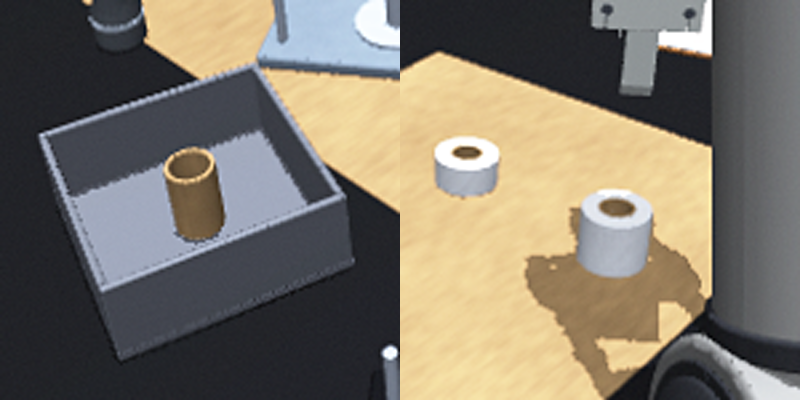

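The core stands upright in the tray at left crop (195,195). The roll at right crop (615,230) lies below the open jaws, near fingertip (637,93). Now descend around the tall roll.

Call:
carry_out([
  [[0, 0.001, 0.04], 0, 1],
  [[0, 0, 0.04], 0, 1],
  [[0, 0, 0.03], 0, 1],
  [[0, 0, 0.02], 0, 1],
  [[0, 0, 0.01], 0, 1],
  [[0, 0, 0], 0, 1],
  [[0, 0, 0], 0, 1],
])

```text
time: 13.52
tool_pos: [0.4393, -0.2052, 0.0319]
tool_rot: [3.14, -0.001, 0.61]
contact_force: [0.8, -0.4, -0.3]
opening: 0.0919
grip_force: 0.0
```

```bash
python3 - <<'E'
from h import *
S=robot.read_camera("side");o=robot.observe();p=np.array(o["tool_pos"]);y=o["tool_rot"][2];print(p,y)
ty=np.array([np.sin(y),-np.cos(y),0]);tx=np.array([np.cos(y),np.sin(y),0])
f=lambda P:((proj(S,P)-[360,150])*6).round(0)
for d in(-.046,-.056,-.065):
  for z in(p[2]-.017,p[2]+.008):
    q=p+ty*d;q[2]=z;print("tip",d,z.round(3),f(q))
cv2.imwrite("pics/r1.png",cv2.resize(S["pixels"][150:250,360:480,::-1],(720,600),interpolation=cv2.INTER_CUBIC))
E
```

```text
[ 0.43932177 -0.20526932  0.03198393] 0.6100682951402061
tip -0.046 0.015 [361. 546.]
tip -0.046 0.04 [368. 488.]
tip -0.056 0.015 [361. 562.]
tip -0.056 0.04 [368. 504.]
tip -0.065 0.015 [362. 577.]
tip -0.065 0.04 [368. 518.]
```

View pics/r1.png

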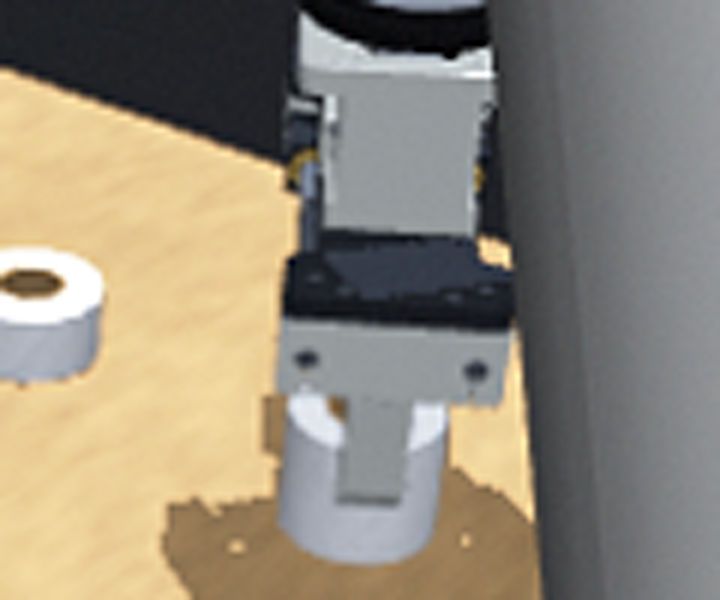

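The near fingertip at (370,503) sits only about 10 mm below the roll's top rim at (365,420), and the roll's foot is at (360,560). This matches the ~25 mm offset, so I'll go 13 mm lower, which is safe either way, and grip.

Call:
carry_out([
  [[0, 0, 0.006], 0, 1],
  [[0, 0, 0.005], 0, 1],
  [[0, 0, 0.001], 0, 1],
  [[0, 0, 0], 0, 0.65],
  [[0, 0, 0], 0, 0.55],
  [[0, 0, 0], 0, 0.5],
  [[0, 0, 0], 0, 0.5],
  [[0, 0, 0], 0, 0.5],
], newtons=20)

```text
time: 14.58
tool_pos: [0.4387, -0.205, 0.0192]
tool_rot: [3.142, 0.0, 0.61]
contact_force: [-0.8, 0.2, 0.3]
opening: 0.0582
grip_force: 20.0
```

Call:
carry_out([
  [[0, 0, -0.015], 0, 0.5],
  [[0, 0, -0.03], 0, 0.5],
  [[0, 0, -0.03], 0, 0.5],
  [[0, 0, -0.03], 0, 0.5],
  [[0.035, -0.019, 0], 0, 0.5],
  [[0.035, -0.019, 0], 0, 0.5],
  [[0.035, -0.019, 0], 0, 0.5],
  [[0.035, -0.019, 0], 0, 0.5],
  [[0.035, -0.019, 0], 0, 0.5],
  [[0.035, -0.019, 0], 0, 0.5],
  [[0.033, -0.0175, 0], 0, 0.5],
  [[0, 0, 0], 0, 0.5],
  [[0, 0, 0], 0, 0.5],
])

```text
time: 16.2
tool_pos: [0.5622, 0.0416, 0.1245]
tool_rot: [3.141, 0.0, 0.61]
contact_force: [-0.0, -0.9, -1.2]
opening: 0.0587
grip_force: 20.0
```

```bash
python3 - <<'E'
from h import *
S=robot.read_camera("side");o=robot.observe();p=np.array(o["tool_pos"]);print(p,o["tool_rot"])
g=S["pixels"].astype(int)
q=p.copy()
for z in(.016,.078,.105,.155): q[2]=z;print("axis at tcp",z,proj(S,q).round(1))
print("spindle est",[proj(S,[.5622,.0418,z]).round(1) for z in(.016,.05,.078)])
for n in("tall_roll","spindle_foot","stand"): print(n,[(np.round(d["at"],1).tolist(),round(d["p"],2)) for d in robot.tip_of(S,n)[:3]])
# row profiles across roll / spindle, gray
G=cv2.cvtColor(S["pixels"],cv2.COLOR_RGB2GRAY)
for r in range(196,258,3): print(r,G[r,274:328].tolist())
E
```

```text
[0.56217382 0.04119159 0.12443879] [3.14138433e+00 3.89254675e-04 6.09263903e-01]
axis at tcp 0.016 [301.  255.4]
axis at tcp 0.078 [299.4 230.2]
axis at tcp 0.105 [298.7 218.6]
axis at tcp 0.155 [297.4 196.2]
spindle est [array([300.8, 255.5]), array([299.9, 241.9]), array([299.2, 230.3])]
tall_roll [([298.0, 220.6], 0.7)]
spindle_foot [([106.0, 305.4], 0.9), ([357.4, 415.8], 0.89), ([299.9, 255.4], 0.8)]
stand [([298.5, 264.4], 0.84), ([108.1, 313.3], 0.76)]
196 [169, 166, 169, 167, 168, 168, 167, 167, 167, 168, 167, 168, 168, 166, 168, 169, 167, 167, 167, 168, 168, 168, 168, 166, 146, 113, 95, 132, 155, 170, 167, 151, 162, 230, 240, 237, 237, 234, 224, 227, 225, 221, 222, 223, 223, 221, 219, 218, 221, 223, 220, 220, 219, 220]
199 [153, 155, 168, 172, 167, 158, 162, 166, 166, 165, 166, 166, 167, 168, 168, 169, 167, 168, 166, 169, 169, 167, 167, 169, 169, 160, 152, 169, 167, 167, 166, 164, 190, 233, 238, 239, 230, 188, 201, 227, 224, 223, 221, 221, 222, 222, 221, 223, 221, 220, 220, 219, 219, 219]
202 [226, 223, 223, 225, 226, 226, 228, 210, 156, 201, 225, 173, 159, 160, 161, 160, 1
[... 4437 characters left out ...]
, 138, 137, 132, 130, 123, 113, 133, 183, 198, 197, 197, 198, 199, 194, 170, 145, 133, 134, 134, 134, 134, 132, 163, 215, 228, 224, 223, 221, 222, 205]
253 [213, 212, 212, 212, 210, 212, 212, 213, 214, 211, 228, 253, 253, 189, 194, 196, 198, 196, 197, 196, 165, 116, 130, 135, 138, 135, 133, 130, 124, 114, 130, 180, 201, 198, 198, 197, 197, 197, 198, 199, 195, 171, 142, 134, 135, 134, 135, 134, 134, 131, 129, 160, 200, 183]
256 [213, 214, 211, 211, 212, 212, 216, 217, 218, 209, 191, 190, 191, 193, 192, 193, 194, 193, 194, 195, 170, 114, 129, 133, 137, 136, 131, 127, 123, 114, 122, 166, 197, 193, 193, 194, 194, 194, 192, 195, 197, 190, 165, 132, 136, 135, 132, 133, 131, 132, 133, 134, 129, 98]
```

In the side view the roll (columns 282–311.5, mid 297) and the spindle (mid ~299 at row 247) both sit about 1.4 px left of the predicted axis, so they are aligned to under 1 mm. I'll lower in stages and watch the force.

Call:
carry_out([
  [[0, 0, 0.015], 0, 0.5],
  [[0, 0, 0.012], 0, 0.5],
  [[0, 0, 0.01], 0, 0.5],
  [[0, 0, 0.008], 0, 0.5],
  [[0, 0, 0.006], 0, 0.5],
  [[0, 0, 0], 0, 0.5],
])

```text
time: 17.15
tool_pos: [0.5624, 0.042, 0.0726]
tool_rot: [-3.141, 0.001, 0.61]
contact_force: [-0.2, 0.6, -1.8]
opening: 0.0583
grip_force: 20.0
```

Call:
carry_out([
  [[0, 0, 0.008], 0, 0.5],
  [[0, 0, 0.008], 0, 0.5],
  [[0, 0, 0.008], 0, 0.5],
  [[0, 0, 0.006], 0, 0.5],
  [[0, 0, 0.004], 0, 0.5],
  [[0, 0, 0], 0, 0.5],
])

```text
time: 17.9
tool_pos: [0.5625, 0.0419, 0.0388]
tool_rot: [-3.141, 0.0, 0.61]
contact_force: [0.0, -0.5, -1.4]
opening: 0.0584
grip_force: 20.0
```

Call:
carry_out([
  [[0, 0, 0.002], 0, 0.5],
  [[0, 0, 0.001], 0, 0.5],
  [[0, 0, 0.001], 0, 0.5],
  [[0, 0, 0], 0, 0.5],
])

```text
time: 18.4
tool_pos: [0.5627, 0.0419, 0.0352]
tool_rot: [3.141, -0.0, 0.61]
contact_force: [0.4, -0.0, -0.2]
opening: 0.0585
grip_force: 20.0
```

Call:
carry_out([
  [[0, 0, 0.001], 0, 0.5],
  [[0, 0, 0], 0, 0.5],
])

```text
time: 18.65
tool_pos: [0.5628, 0.0419, 0.0352]
tool_rot: [3.141, -0.001, 0.61]
contact_force: [-3.1, -1.1, 7.7]
opening: 0.0582
grip_force: 20.0
```

It is seated: 7.7 N upward at the expected height. Now open gently, rise and back off.

Call:
carry_out([
  [[0, 0, -0.001], 0, 0.64],
  [[0, 0, 0], 0, 0.75],
  [[0, 0, 0], 0, 0.9],
  [[0, 0, 0], 0, 0.9],
  [[0, 0, -0.02], 0, 0.9],
  [[0, 0, -0.04], 0, 0.9],
  [[0, 0, -0.06], 0, 0.9],
  [[0, 0, -0.06], 0, 0.9],
  [[-0.05, 0.03, 0], 0, 0.9],
  [[-0.05, 0.03, 0], 0, 0.9],
  [[-0.05, 0.03, 0], 0, 0.9],
  [[-0.05, 0.03, 0], 0, 0.9],
  [[0, 0, 0], 0, 0.9],
  [[0, 0, 0], 0, 0.9],
])

```text
time: 20.4
tool_pos: [0.4675, -0.1707, 0.2151]
tool_rot: [-3.141, -0.0, 0.609]
contact_force: [-0.3, -0.3, -0.1]
opening: 0.0828
grip_force: 0.0
```

```bash
python3 - <<'E'
from h import *
S=robot.read_camera("side");T=robot.read_camera("top")
print(robot.observe()["tool_pos"],robot.observe()["opening"])
for n in("tall_roll","core","short_roll","torch","jar"):
  for m,c in(("side",S),("top",T)): print(n,m,[(np.round(d["at"]).tolist(),round(d["p"],2)) for d in robot.tip_of(c,n)[:3]])
print("expect roll base",proj(S,[.5622,.0418,.016]).round(1),proj(T,[.5622,.0418,.016]).round(1),"rolltop",proj(S,[.5622,.0418,.066]).round(1),proj(T,[.5622,.0418,.066]).round(1))
for c,b,nm in((S,(240,330,200,290),"side"),(T,(285,345,185,245),"top")):
  x0,x1,y0,y1=b;h=cv2.cvtColor(c["pixels"][y0:y1,x0:x1],cv2.COLOR_RGB2HSV);k=((h[...,1]<20)&(h[...,2]>222)).astype(np.uint8)
  n,l,st,ce=cv2.connectedComponentsWithStats(k);print(nm,[(st[i].tolist(),(ce[i]+[x0,y0]).round(1).tolist()) for i in range(1,n) if st[i][4]>25])
G=cv2.cvtColor(S["pixels"],cv2.COLOR_RGB2GRAY)
for r in range(226,270,4): print(r,G[r,276:322].tolist())
E
```

```text
[ 0.4678387  -0.16983941  0.21506031] 0.08251306321695273
tall_roll side [([302.0, 255.0], 0.88)]
tall_roll top [([314.0, 217.0], 0.97)]
core side [([222.0, 332.0], 0.81), ([249.0, 219.0], 0.62)]
core top [([212.0, 240.0], 0.44)]
short_roll side [([363.0, 208.0], 0.68)]
short_roll top [([428.0, 198.0], 0.63)]
torch side [([197.0, 266.0], 0.74), ([224.0, 338.0], 0.67)]
torch top [([249.0, 148.0], 0.65)]
jar side [([250.0, 222.0], 0.62)]
jar top [([327.0, 124.0], 0.62)]
expect roll base [300.8 255.5] [313.4 216.7] rolltop [299.5 235.3] [313.2 214.3]
side [([0, 0, 13, 6, 60], [245.2, 202.0]), ([44, 29, 29, 17, 294], [298.2, 237.0]), ([67, 53, 9, 13, 27], [312.6, 259.1]), ([43, 54, 12, 13, 27], [286.3, 259.8])]
top [([13, 16, 31, 31, 478], [313.6, 215.1])]
226 [214, 215, 216, 215, 215, 215, 209, 207, 209, 210, 214, 216, 219, 220, 221, 220, 219, 218, 217, 216, 215, 215, 215, 215, 215, 214, 213, 213, 211, 213, 214, 215, 215, 213, 214, 215, 214, 213, 212, 211, 209, 209, 210, 214, 216, 216]
230 [216, 217, 217, 217, 214, 214, 213, 212, 211, 210, 208, 210, 211, 224, 244, 253, 255, 255, 255, 25
[... 1547 characters left out ...]
[201, 202, 202, 203, 205, 206, 203, 237, 255, 249, 153, 158, 171, 175, 177, 180, 183, 185, 188, 188, 188, 187, 187, 186, 187, 189, 187, 186, 182, 180, 177, 168, 167, 165, 159, 151, 148, 229, 255, 249, 215, 211, 212, 212, 211, 209]
262 [205, 207, 207, 205, 204, 205, 205, 188, 160, 227, 255, 250, 175, 169, 176, 179, 182, 184, 183, 187, 184, 186, 189, 186, 184, 183, 184, 180, 178, 177, 173, 167, 164, 198, 230, 245, 252, 225, 143, 185, 214, 212, 210, 213, 212, 212]
266 [206, 206, 205, 205, 206, 205, 206, 206, 207, 209, 212, 198, 147, 132, 159, 182, 234, 247, 250, 239, 202, 204, 211, 215, 232, 243, 226, 248, 245, 231, 187, 163, 130, 156, 186, 212, 211, 211, 209, 208, 208, 207, 208, 209, 209, 209]
```

The roll's base is at (302,255) and its top at (298,237), both where expected, with upright sides and the spindle showing in the bore. The core is in the tray and the bystanders have not moved, so I'm handing in.

```bash
python3 -c "
from cell import robot
print(robot.hand_in())"
```

```text
the job is handed in; nothing more can be done
None
```

The empty core is in the waste tray and the taller roll sits upright and flat on the stand's platter, released; the shorter roll, torch and jar were left where they stood, and the job was handed in at about 21 s.

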